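# Uncap the fuel-gas outlet (left-hand thread) and park its cap

## Task

Take the blanking cap off the fuel-gas outlet: it is the hexagon with notched corners and an engraved arrow on top, which means a left-hand thread, so unscrew it clockwise (seen from above), a part turn at a time, and lift it off gently only once the thread has let go. Then set it, open end down and fully home, on the bare spigot of the same block so that its seat stays clean. Do not force the thread or the spigot, do not drop the cap, and leave the plain cap on the other block and the things standing around as they are.

Things in the scene. Friction and masses are not known exactly. Their poses are not given: they have to be found in the camera images.
- notched_cap: brass blanking cap of the fuel-gas outlet: hexagon 40 mm across flats, 46 mm across corners, 36 mm tall, about 0.16 kg, closed on top; a groove nicks its six corners at mid-height and a curved arrow is engraved on top. Origin on its axis at the underside, z up; its flats face its own +x and every 60 degrees on. A grip of 12 N on two flats at mid-height is enough; it turns with under 0.3 N m
- cap_lugs (a point): point on the notched cap's axis, 5 mm above its underside, where its three inner lugs are. They run in a coarse three-start left-hand thread: turned clockwise seen from above the cap rises 24 mm a turn. How tight it was left varies: it lets go after 125 to 215 degrees, then lifts straight off. 1 to 2 mm of play sideways and up and down. Narrowest opening inside: 22 mm
- fuel_block_outlet (a point): axis of the threaded brass outlet under the notched cap, at its shoulder, 66 mm above the bench; z up, y along the block away from the spigot. From here the outlet is 29 mm tall; it is 29 mm wide. The cap's underside starts 1 to 7 mm above this point and is at about 14 to 16 mm when the thread lets go. Turned the wrong way the cap jams on the shoulder
- fuel_block_poppet (a joint): upward travel (m) of the spring pin, 9 mm wide, in the middle of the outlet: 0 under a cap screwed right down, which it pushes up with about 6 N; 0.013 when free, with no force left, its end then 15 mm above the outlet's end
- fuel_block: fixed grey block with the fuel-gas outlet and, 90 mm from it, the spigot: 64 mm deep, 170 mm long, flat top 60 mm above the bench, on an 88 x 196 mm foot. Origin at the centre of its underside; x to the side with the copper pipe, y towards the outlet end. Its thread and spigot are spoiled if the cap is pressed, pulled or wedged on them with over 25 N
- fuel_block_spigot (a point): axis of the bare parking spigot of the fuel block, at its shoulder, 70 mm above the bench, on which the underside of a parked cap rests. The spigot is a smooth fixed steel post 19 mm in diameter with a rounded nose, 25 mm tall above this point
- plain_cap: the same cap without nicks or arrow (ordinary thread) on a second block of the same kind beside the first; origin on its axis at the underside. To be left as it is
- beaker_100: glass beaker, 57 mm wide, 72 mm tall; bystander; origin at the centre of its underside
- crucible_1: white crucible, 41 mm wide, 34 mm tall; bystander; origin at the centre of its underside
- wash_bottle: wash bottle with bent spout, 66 x 110 mm, 200 mm tall; bystander; origin at the centre of its underside
- petri_1: glass Petri dish, 66 mm wide, 17 mm tall; bystander; origin at the centre of its underside
Mind the look-alikes: they are no part of the job. What is shaped like the notched_cap but green is not meant.

How it is judged:
By the outcome, as a careful person would: the job done as asked, in the order asked, and still so for the second after the job is handed in, with the robot touching nothing.
It also fails if it takes over 67 s, if anything falls off the work surface, if the arm or the gripper's body presses on something with over 40 N, if the wrist force passes 120 N, or if a joint passes its speed limit or range.

## Robot

A 7-joint arm with a two-finger parallel gripper is mounted at the origin on a cart in front of the work surface, level with it; the furniture and walls round the work are solid. World frame = base frame: x ahead of the robot, y to its left, z up, the work surface at z = 0. Lengths are in m, angles in rad, forces in N, time in s.
With the tool pointing down it reaches from about 0.4 to 0.925 m from the base axis. Payload 5.6 kg.
Tool frame: the origin (TCP) lies midway between the tips of the shut fingers; the grasp point (between the pads) lies 19 mm behind it; z points along the fingers, y is the line along which they close (so a half turn about z gives the same grasp; the last joint's range is limited). The gripper opens to 85 mm and grips with 20 to 120 N. Pads are 22 mm wide; open, the fingers measure 114 mm over their backs; the gripper's body (76 mm by 85 mm) begins 54 mm behind the grasp point. The pads swing forward as they close: fully open they stand 13 mm farther back than shut.
Start: joints at [-1.174, 0.468, -0.012, 1.603, 0.006, 1.071, -0.056], TCP at [0.277, 0.588, 0.231] pointing down, gripper open.
Joint ranges: [-2.53, 2.53], [-0.31, 2.02], [-1.57, 1.55], [0.28, 2.44], [-1.29, 4.43], [0.15, 1.84], [-2.92, 2.92]. Speed limits (rad/s): [2.57, 2.57, 3.14, 3.14, 3.14, 3.14, 3.14].

## Interface

Orientations are given as [roll, pitch, yaw] about the fixed x, y, z axes, in that order (R = Rz(yaw) Ry(pitch) Rx(roll)).
In Python, from bench import read_state, get_image, job_done, spot_in, cut_out, tip_of gives the robot as it stands.
- The arm moves only by the tool drive_tool, never from a script. Its argument "increments" is a list that holds one entry, the list of rows, each a list of 7 numbers: the shift along the world's x, y, z in m, then the turn, a rotation vector about the world's x, y, z in rad, then the opening, from 0 (shut) to 1 (fully open). A call has 1 to 12 rows; each row shifts and turns the commanded pose from where the row before left it; what a row does not reach is not made up. A row lasts 1/8 s, in which the tool goes at most 62.5 mm and 10.7 degrees, less where a joint would pass 70% of its speed; a pose out of reach is approached as far as the arm can. A call with a gripper value outside its range is refused whole. The fingers move at their own pace and stop on an object; "force" is the grip in N (left out, the last holds). Time passes only in rows, so rows that do not move let the fingers close. It gives the time, the measured TCP pose, the force, the opening and the grip force at its end, in the units of the state.
- read_state(): the state, without advancing time (a new reading comes with each control period).
- get_image(name): name is "scene" or "top" or "wrist"; returns a dict with "pixels" (480x640x3 uint8, blue, green, red), "depth" (480x640 float32, m along the optical axis (not along the pixel's ray), 0 where there is no reading), "camera_matrix" (3x3 intrinsics, pixels), "xyz" and "rotation" of the camera in the world. Camera axes: x right, y up, looking along -z (the intrinsics and any distortion apply to the point x, -y, -z); pixel columns grow to the right and rows downward; lengths in m; the calibration is good to about 2 mm. The wrist camera is an equidistant fisheye: a pixel r from the principal point sees the ray r / f radians off the axis. A picture is of the moment at which its call begins.
- job_done(): hands the job in; it is judged then, once.
Trained networks look in the newest picture that a camera, given by its name, has taken for a name from the list of things; names that differ only in an ending like _2 or _b are one class to them, and where a whole thing is asked for, a point or a joint stands for the part that bears it (a point fixed in the world has none). Each returns a list of dicts, best first, with "p" (0 to 1); they miss things now and then, are a little off and sometimes report something else, mostly with a low value. They report only what shows in the picture. A call takes as long as a camera call. They do not tell look-alikes from the thing itself.
- spot_in(camera, label): "extent" ([left, top, right, bottom] in pixels, round what is visible of it).
- cut_out(camera, label): "pixels" (480x640 bool, what is visible of it) and "extent" ([left, top, right, bottom] in pixels, round what is visible of it).
- tip_of(camera, label): "location" ([column, row] in pixels: a listed point, or the origin of a listed thing).
The state is a dict: "time": time; "q": joint angles; "joint_velocities": joint speeds; "effort": joint torques, N m; "position": TCP position; "eef_rot": TCP orientation; "contact_force": force on the tool from outside, world axes, zero at the start; "torque": the same for the moment, N m; "width": finger opening in m; "finger_force": force on a finger pad.
Only numpy, scipy, OpenCV 4.12 (cv2) and the standard library are available. Lean on these libraries where they do the work, as an engineer would, in place of code of your own. Each camera call takes 0.05 s, during which the arm holds its last target. There are 200 camera calls.

## Working session

There is one attempt and no reset: what is moved stays moved. The work goes in short steps, Python scripts to look and compute and a tool call to move; the robot and the scene stay as the last step left them, time stands still between calls to the robot, and variables do not carry over. Pictures are saved under pics/ and viewed, at most 10 in all, crops included, and the job is handed in when it is done.

Besides the shell and the picture viewer there is one more tool, called after ">>>" in YAML: its name, and indented under it one key for each argument. drive_tool: Moves the arm, as the interface text tells. Its arguments: {"type":"object","properties":{"increments":{"type":"array","items":{"type":"array","items":{"type":"array","items":{"type":"number"}}}},"force":{"type":"number"}},"required":["increments"]}

```bash
mkdir -p pics
cat > h.py <<'E'
import numpy as np, cv2
from bench import *
def world(im,u,v,z=None,d=None):
    K=im["camera_matrix"];R=np.array(im["rotation"]);R=R if R.shape==(3,3) else None
    c=np.array([(u-K[0,2])/K[0,0],-(v-K[1,2])/K[1,1],-1.0])
    r=R@c;o=np.array(im["xyz"])
    if d is None:
        if z is None: d=im["depth"][int(round(v)),int(round(u))]
        else: d=(z-o[2])/r[2]
    return o+r*d
E
python3 - <<'E'
from h import *
s=read_state();print(s)
for n in ("scene","top"):
    im=get_image(n);cv2.imwrite(f"pics/{n}0.png",im["pixels"]);print(n,im["xyz"],im["rotation"],im["camera_matrix"])
    for l in ("notched_cap","plain_cap","fuel_block","beaker_100","crucible_1","wash_bottle","petri_1"):
        print(l,[(round(d["p"],2),np.round(d["extent"])) for d in spot_in(n,l)][:4])
    for l in ("notched_cap","fuel_block_outlet","fuel_block_spigot"):
        print(l,[(round(d["p"],2),np.round(d["location"],1)) for d in tip_of(n,l)][:4])
E
```

```text
{'time': 0.0, 'q': array([-1.17397476,  0.46841483, -0.01161654,  1.60362054,  0.00600365,
        1.07138804, -0.05630927]), 'joint_velocities': array([ 1.68270118e-03, -5.08572170e-05, -6.14795906e-05,  1.48675870e-03,
       -1.24513970e-04,  1.08071815e-04, -5.26965317e-05]), 'effort': array([ 8.43631597e-06, -5.32398176e+01,  2.14132114e-02, -2.51304084e+01,
        1.14438185e-02,  7.69586710e-03, -1.66732855e-05]), 'position': array([0.27657449, 0.58760957, 0.23031517]), 'eef_rot': array([-3.13980062e+00,  1.21812891e-04,  2.70171194e+00]), 'contact_force': array([-0.3620955 ,  0.5635103 ,  0.86855164]), 'torque': array([ 0.05823246,  0.036693  , -0.00428031]), 'finger_force': 0.0, 'width': 0.08509469830092367}
scene [-0.2452537  -0.68154996  0.52496239] [ 1.12824366  0.0185095  -0.97945211] [[454.5808908    0.         313.47173297]
 [  0.         454.5808908  239.99211682]
 [  0.           0.           1.        ]]
notched_cap [(0.6, array([317., 229., 332., 251.]))]
plain_cap [(0.84, array([385., 253., 411., 277.]))]
fuel_block [(0.89, array([282., 247., 354., 310.]))]
beake
[... 696 characters left out ...]
 412., 211.])), (0.61, array([327., 232., 376., 326.]))]
plain_cap [(0.68, array([426., 253., 451., 274.]))]
fuel_block [(0.61, array([327., 234., 378., 328.])), (0.39, array([334., 130., 390., 188.]))]
beaker_100 [(0.83, array([259., 308., 289., 337.]))]
crucible_1 [(0.54, array([232., 313., 252., 334.])), (0.35, array([181., 306., 215., 339.]))]
wash_bottle [(0.83, array([336., 131., 392., 187.]))]
petri_1 [(0.64, array([181., 305., 214., 340.])), (0.64, array([342., 241., 360., 264.]))]
notched_cap [(0.83, array([348.4, 250.7])), (0.68, array([394.1, 204.3]))]
fuel_block_outlet [(0.79, array([346.8, 254.5])), (0.74, array([348.7, 250.5]))]
fuel_block_spigot [(0.71, array([355.8, 297.2]))]
```

```bash
sed -i 's/R=np.array(im\["rotation"\]);R=.*/R=Rotation.from_euler("xyz",im["rotation"]).as_matrix()/; 1a from scipy.spatial.transform import Rotation' h.py
python3 - <<'E'
from h import *
a=cv2.imread("pics/scene0.png")[170:330,150:430];b=cv2.imread("pics/top0.png")[120:345,170:470]
a=cv2.resize(a,None,fx=1.75,fy=1.75,interpolation=3);b=cv2.resize(b,None,fx=1.35,fy=1.35,interpolation=3)
c=np.zeros((600,500,3),np.uint8);c[:280,:490]=a;c[285:285+b.shape[0],:b.shape[1]]=b
cv2.imwrite("pics/c1.png",c)
im=get_image("top")
cv2.imwrite("pics/top_big.png",cv2.resize(im["pixels"][180:340,310:460],None,fx=3.7,fy=3.7,interpolation=2))
for n,u,v,z in [("cap top",351.5,251.5,None),("green?",400,200,None),("plain",438,263,None),("spig",355.8,297.2,.07),("outlet",348.7,250.5,.066),("spig d",357,293,None)]:
    print(n,world(im,u,v,z))
E
```

```text
cap top [ 0.52570337 -0.18774371  0.1054057 ]
green? [ 0.64963601 -0.29326293  0.03848921]
plain [ 0.50803583 -0.35977267  0.10494347]
spig [ 0.43769385 -0.20046683  0.07      ]
outlet [ 0.53304695 -0.18417245  0.066     ]
spig d [ 0.44480987 -0.20108303  0.09384063]
```

View pics/c1.png

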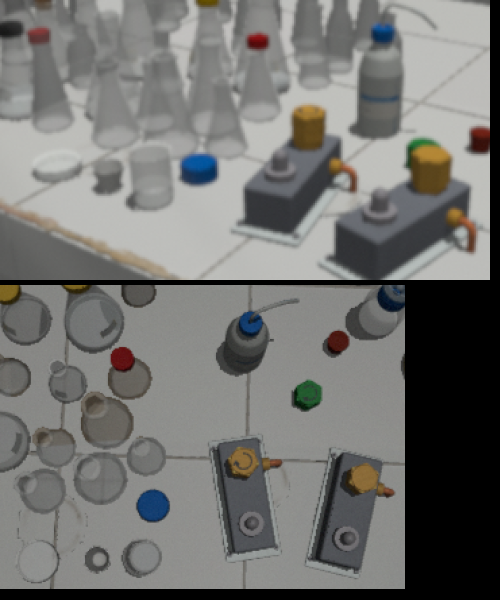

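View pics/top_big.png

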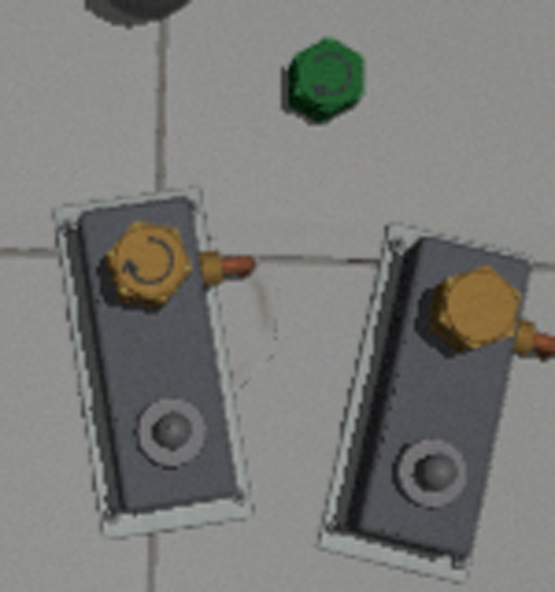

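Candidates in the top image: brass hex with arrow (350,251), plain brass hex (438,263) and green arrowed hex (400,200). The enlarged crop confirms that the brass one with the curved arrow on the left block is the target. The bare spigot of the same block is at about (357,296).

```bash
cat >> h.py <<'E'
def cloud(im,u0,u1,v0,v1):
    v,u=np.mgrid[v0:v1,u0:u1];d=im["depth"][v0:v1,u0:u1]
    K=im["camera_matrix"];R=Rotation.from_euler("xyz",im["rotation"]).as_matrix()
    c=np.stack([(u-K[0,2])/K[0,0],-(v-K[1,2])/K[1,1],-np.ones(u.shape)],-1)*d[...,None]
    P=c@R.T+np.array(im["xyz"]);ok=d>0
    return P[ok],im["pixels"][v0:v1,u0:u1][ok]
E
python3 - <<'E'
from h import *
im=get_image("top")
P,C=cloud(im,325,385,230,335)
z=P[:,2]
t=P[(z>.099)&(z<.115)&(P[:,1]>-.23)]
print("cap top",len(t),np.median(t[:,2]),t[:,:2].min(0),t[:,:2].max(0),t.mean(0))
h=cv2.convexHull(t[:,:2].astype(np.float32))[:,0];print("area hex exp .00139",cv2.contourArea(h))
best=[]
for a in range(0,60,2):
    w=0
    for k in range(3):
        n=np.array([np.cos(np.radians(a+60*k)),np.sin(np.radians(a+60*k))]);q=h@n;w+=(np.ptp(q))
    best.append((w,a))
print(sorted(best)[:4])
s=P[(z>.085)&(P[:,0]<.48)];print("spigot",len(s),s.mean(0),s.min(0),s.max(0))
r=P[(abs(z-.07)<.003)&(P[:,0]<.48)];print("ring",len(r),r.min(0),r.max(0),r.mean(0))
b=P[(abs(z-.06)<.003)];rc=cv2.minAreaRect(b[:,:2].astype(np.float32));print("block top",rc)
print(cv2.fitEllipse) if 0 else None
E
```

```text
cap top 361 0.10773115862465277 [ 0.506924   -0.20671362] [ 0.54871513 -0.16275339] [ 0.52737309 -0.18460164  0.10761754]
area hex exp .00139 0.0013528908484392588
[(np.float64(0.11992213483294911), 52), (np.float64(0.12070542733183784), 54), (np.float64(0.12088464478347816), 50), (np.float64(0.12214461829669915), 48)]
spigot 70 [ 0.43932756 -0.2008589   0.09253361] [ 0.43120803 -0.2094942   0.08500177] [ 0.44719951 -0.19170131  0.09737392]
ring 160 [ 0.42188546 -0.21926679  0.06705684] [ 0.45628716 -0.17231312  0.07286542] [ 0.43879199 -0.20049633  0.06998979]
block top ((0.4835062325000763, -0.19284021854400635), (0.16916832327842712, 0.06380778551101685), 10.386120796203613)
```

>>> drive_tool:
  increments:
    - [[0,0,0.05,0,0,0,1],[0,0,0.05,0,0,0,1],[0.015,-0.045,0,0,0,0.05,1],[0.015,-0.045,0,0,0,0.05,1],[0.015,-0.045,0,0,0,0.05,1],[0.015,-0.045,0,0,0,0.05,1],[0.015,-0.045,0,0,0,0.05,1],[0.015,-0.045,0,0,0,0.05,1],[0.015,-0.045,0,0,0,0.05,1],[0.015,-0.045,0,0,0,0.05,1],[0.015,-0.045,0,0,0,0.05,1],[0.015,-0.045,0,0,0,0.05,1]]

```text
time: 2.7
position: [0.4271, 0.1366, 0.3316]
eef_rot: [3.141, 0.001, -3.08]
contact_force: [-0.1, 0.3, -0.2]
width: 0.0854
finger_force: 0.0
```

>>> drive_tool:
  increments:
    - [[0.015,-0.045,0,0,0,0.05,1],[0.015,-0.045,0,0,0,0.05,1],[0.015,-0.045,0,0,0,0.05,1],[0.015,-0.045,0,0,0,0.05,1],[0.015,-0.045,0,0,0,0.05,1],[0.015,-0.045,0,0,0,0.05,1],[0.01,-0.045,-0.04,0,0,0.02,1],[0,0,-0.04,0,0,0,1],[0,0,-0.04,0,0,0,1],[0,0,0,0,0,0,1]]

```text
time: 3.95
position: [0.5249, -0.1762, 0.2089]
eef_rot: [3.138, -0.005, -2.762]
contact_force: [0.0, -0.8, -0.1]
width: 0.0856
finger_force: 0.0
```

Run:
```python
from h import *
s=read_state();print(s["time"],s["q"],s["position"],s["eef_rot"],np.degrees(s["eef_rot"][2])-90)
im=get_image("wrist");cv2.imwrite("pics/w1.png",im["pixels"]);print(im["xyz"],im["rotation"],im["camera_matrix"])
for l in ("notched_cap",): print(l,[(round(d["p"],2),np.round(d["extent"])) for d in spot_in("wrist",l)][:3])
```

```text
3.95 [-0.15705756  0.3547257   0.52207385  1.88681364 -0.21151381  0.96090654
  2.41192502] [ 0.52485505 -0.17624902  0.20885652] [ 3.13845259 -0.00531686 -2.76158374] -248.22709288551093
[ 0.46028184 -0.20294183  0.35129601] [-0.27365984 -0.00378875  1.95027884] [[371.64829954   0.         321.44239292]
 [  0.         371.64829954 243.54874636]
 [  0.           0.           1.        ]]
notched_cap [(0.95, array([146., 262., 197., 319.])), (0.8, array([278., 204., 338., 271.]))]
```

View pics/w1.png

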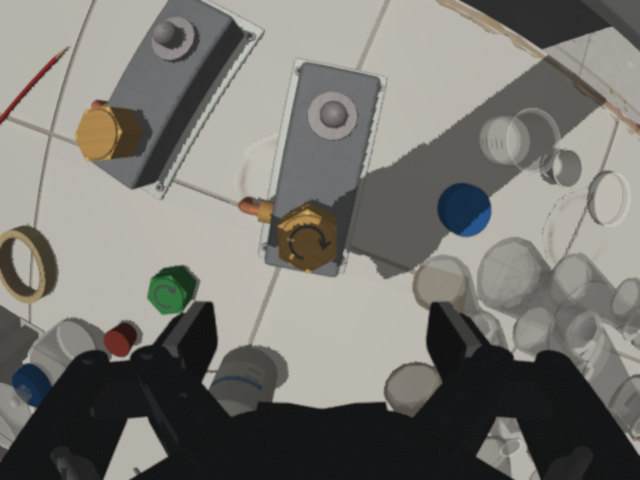

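The wrist view shows the arrowed brass cap at (307,238) between the fingers' approach line, with the spigot at (333,115).

```bash
cat >> h.py <<'E'
def fcloud(im,u0,u1,v0,v1):
    v,u=np.mgrid[v0:v1,u0:u1];d=im["depth"][v0:v1,u0:u1]
    K=im["camera_matrix"];R=Rotation.from_euler("xyz",im["rotation"]).as_matrix()
    x=(u-K[0,2])/K[0,0];y=(v-K[1,2])/K[1,1];r=np.hypot(x,y)+1e-9;k=np.tan(r)/r
    c=np.stack([x*k,-y*k,-np.ones(u.shape)],-1)*d[...,None];ok=d>0
    return (c@R.T+np.array(im["xyz"]))[ok]
def capfit(t):
    h=cv2.convexHull(t[:,:2].astype(np.float32))[:,0];best=(9,)
    for a in np.arange(0,60,1.):
        N=np.array([[np.cos(np.radians(a+60*k)),np.sin(np.radians(a+60*k))] for k in range(3)])
        q=h@N.T;w=np.ptp(q,axis=0);c=(q.max(0)+q.min(0))/2
        if w.sum()<best[0]: best=(w.sum(),a,w,np.linalg.lstsq(N,c,rcond=None)[0])
    return best
E
python3 - <<'E'
from h import *
im=get_image("wrist")
P=fcloud(im,265,350,190,285);t=P[(P[:,2]>.100)&(P[:,2]<.118)]
zt=np.median(t[:,2]);t=t[abs(t[:,2]-zt)<.003];print(len(t),zt,capfit(t))
P=fcloud(im,300,370,80,145);s=P[abs(P[:,2]-.07)<.003];print("ring z",np.median(s[:,2]),cv2.minEnclosingCircle(s[:,:2].astype(np.float32)))
s=P[P[:,2]>.09];print("nose",s.mean(0),s[:,2].max())
P=fcloud(im,260,390,60,280);s=P[abs(P[:,2]-.06)<.0025];print("block top",cv2.minAreaRect(s[:,:2].astype(np.float32)))
E
```

```text
2773 0.10713472627245423 (np.float64(0.12139629441329708), np.float64(51.0), array([0.04064912, 0.04006617, 0.04068101]), array([ 0.52659108, -0.18611837]))
ring z 0.06944678598407897 ((0.4381614327430725, -0.20229469239711761), 0.019166994839906693)
nose [ 0.43843878 -0.20212833  0.09286305] 0.09638276181077932
block top ((0.4823930263519287, -0.19413290917873383), (0.1688486933708191, 0.06349962949752808), 10.387786865234375)
```

>>> drive_tool:
  increments:
    - [[0.002,-0.009,-0.03,0,0,0,1],[0,0,-0.03,0,0,0,1],[0,0,-0.03,0,0,0,1],[0,0,-0.015,0,0,0,1],[0,0,0,0,0,0,1],[0,0,0,0,0,0,1]]
  force: 25

```text
time: 4.85
position: [0.5299, -0.1862, 0.1078]
eef_rot: [-3.14, 0.002, -2.761]
contact_force: [0.0, -0.3, -0.1]
width: 0.0855
finger_force: 0.0
```

>>> drive_tool:
  increments:
    - [[-0.002,0.0005,-0.015,0,0,0,1],[0,0,-0.015,0,0,0,1],[0,0,-0.008,0,0,0,1],[0,0,0,0,0,0,1],[0,0,0,0,0,0,1]]
  force: 25

```text
time: 5.48
position: [0.5269, -0.1856, 0.0684]
eef_rot: [-3.141, 0.0, -2.762]
contact_force: [0.4, 0.5, -0.1]
width: 0.0851
finger_force: 0.0
```

Run:
```python
from h import *
for i in range(3):
    im=get_image("wrist");s=read_state();print(s["position"],s["eef_rot"],s["contact_force"],s["q"][6])
P=fcloud(im,150,500,100,479);t=P[(P[:,2]>.100)&(P[:,2]<.115)&(abs(P[:,0]-.527)<.026)&(abs(P[:,1]+.185)<.026)]
zt=np.median(t[:,2]);t=t[abs(t[:,2]-zt)<.003];print(len(t),zt,capfit(t))
cv2.imwrite("pics/w2.png",im["pixels"])
```

```text
[ 0.52703649 -0.18558805  0.06853603] [-3.14123333e+00  4.38872025e-04 -2.76168939e+00] [ 0.13277193 -0.21178137  0.38624466] 2.5463116295654356
[ 0.52708876 -0.18553842  0.06863216] [-3.14117983e+00  6.14164444e-04 -2.76155081e+00] [1.48703117 0.37554779 0.67380209] 2.546377536432326
[ 0.52707436 -0.18549757  0.0686529 ] [-3.14118276e+00  6.51650988e-04 -2.76150672e+00] [-0.54867842  0.03224889 -0.08486886] 2.5463859717307584
10181 0.10714784061642305 (np.float64(0.12275117363758689), np.float64(51.0), array([0.04130356, 0.04037807, 0.04106955]), array([ 0.52659187, -0.1864312 ]))
```

View pics/w2.png

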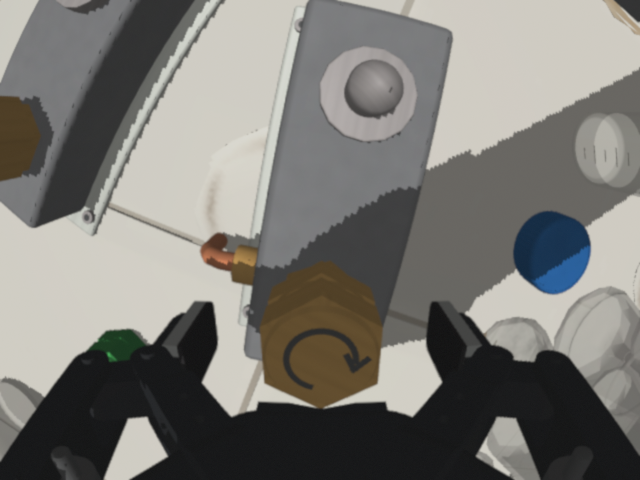

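The cap sits centred between the two fingers, with flats parallel to the pads and its arrow at (327,360) pointing clockwise. I'll close on it.

>>> drive_tool:
  increments:
    - [[0,-0.0005,0,0,0,0,0.3],[0,0,0,0,0,0,0.3],[0,0,0,0,0,0,0.3],[0,0,0,0,0,0,0.3],[0,0,0,0,0,0,0.3],[0,0,0,0,0,0,0.3],[0,0,0,0,0,0,0.3],[0,0,0,0,0,0,0.3]]
  force: 25

```text
time: 6.62
position: [0.5269, -0.1859, 0.0683]
eef_rot: [-3.141, 0.0, -2.761]
contact_force: [-0.6, -0.5, 2.0]
width: 0.0398
finger_force: 32.9
```

>>> drive_tool:
  increments:
    - [[0,0,0.0004,0,0,-0.105,0.3],[0,0,0.0004,0,0,-0.105,0.3],[0,0,0.0004,0,0,-0.105,0.3],[0,0,0.0004,0,0,-0.105,0.3],[0,0,0.0004,0,0,-0.105,0.3],[0,0,0,0,0,0,0.3]]

```text
time: 7.38
position: [0.5268, -0.1857, 0.0702]
eef_rot: [-3.141, -0.0, 2.998]
contact_force: [0.2, -0.7, 1.0]
width: 0.0399
finger_force: 32.9
```

Low forces; continue.

>>> drive_tool:
  increments:
    - [[0,0,0.0004,0,0,-0.105,0.3],[0,0,0.0004,0,0,-0.105,0.3],[0,0,0.0004,0,0,-0.105,0.3],[0,0,0.0004,0,0,-0.105,0.3],[0,0,0.0004,0,0,-0.105,0.3],[0,0,0.0004,0,0,-0.105,0.3],[0,0,0.0004,0,0,-0.105,0.3],[0,0,0.0004,0,0,-0.105,0.3],[0,0,0,0,0,0,0.3]]

```text
time: 8.5
position: [0.5266, -0.1856, 0.0732]
eef_rot: [-3.141, -0.0, 2.16]
contact_force: [0.6, 0.6, -0.8]
width: 0.04
finger_force: 32.7
```

Run:
```python
from h import *
im=get_image("wrist");s=read_state();print(s["position"],s["eef_rot"],s["contact_force"],s["torque"],s["q"])
P=fcloud(im,150,500,100,479);t=P[(P[:,2]>.100)&(P[:,2]<.13)&(abs(P[:,0]-.527)<.026)&(abs(P[:,1]+.185)<.026)]
zt=np.median(t[:,2]);t=t[abs(t[:,2]-zt)<.003];print(len(t),zt,capfit(t))
```

```text
[ 0.52659268 -0.18561214  0.07321476] [-3.14115592e+00 -4.42518445e-04  2.16016893e+00] [ 0.16882347 -0.92125468 -0.62378417] [ 0.044422    0.00031759 -0.04209523] [-0.31114284  0.65217315  0.78243342  1.97692601 -0.65184559  0.78265836
  1.44314843]
11137 0.11170497275556975 (np.float64(0.1434108007762641), np.float64(33.0), array([0.05495352, 0.046956  , 0.04150129]), array([ 0.52802065, -0.1833091 ]))
```

>>> drive_tool:
  increments:
    - [[0,0,0.0004,0,0,-0.105,0.3],[0,0,0.0004,0,0,-0.105,0.3],[0,0,0.0004,0,0,-0.105,0.3],[0,0,0.0004,0,0,-0.105,0.3],[0,0,0.0004,0,0,-0.105,0.3],[0,0,0.0004,0,0,-0.105,0.3],[0,0,0,0,0,0,0.3]]

```text
time: 9.43
position: [0.5265, -0.1857, 0.0755]
eef_rot: [-3.141, 0.0, 1.53]
contact_force: [-0.1, 0.2, -0.9]
width: 0.0393
finger_force: 32.6
```

>>> drive_tool:
  increments:
    - [[0,0,0.0004,0,0,-0.105,0.3],[0,0,0.0004,0,0,-0.105,0.3],[0,0,0.0004,0,0,-0.105,0.3],[0,0,0.0004,0,0,-0.105,0.3],[0,0,0,0,0,0,0.3]]

```text
time: 10.05
position: [0.5265, -0.1858, 0.0772]
eef_rot: [-3.141, 0.0, 1.111]
contact_force: [-0.2, -0.7, -1.4]
width: 0.0399
finger_force: 32.5
```

>>> drive_tool:
  increments:
    - [[0,0,0.0004,0,0,-0.105,0.3],[0,0,0.0004,0,0,-0.105,0.3],[0,0,0.0004,0,0,-0.105,0.3],[0,0,0.0004,0,0,-0.105,0.3],[0,0,0,0,0,0,0.3]]

```text
time: 10.68
position: [0.5266, -0.1859, 0.0788]
eef_rot: [-3.141, 0.001, 0.691]
contact_force: [-0.2, 0.2, -1.0]
width: 0.0395
finger_force: 32.5
```

>>> drive_tool:
  increments:
    - [[0,0,0.0004,0,0,-0.105,0.3],[0,0,0.0003,0,0,-0.105,0.3],[0,0,0.0003,0,0,-0.105,0.3],[0,0,0.0003,0,0,-0.105,0.3],[0,0,0,0,0,0,0.3]]

```text
time: 11.3
position: [0.5267, -0.1859, 0.0802]
eef_rot: [-3.142, 0.001, 0.271]
contact_force: [0.1, -1.0, -1.5]
width: 0.0397
finger_force: 32.5
```

>>> drive_tool:
  increments:
    - [[0,0,0.0003,0,0,-0.105,0.3],[0,0,0.0003,0,0,-0.105,0.3],[0,0,0.0003,0,0,-0.105,0.3],[0,0,0.0003,0,0,-0.105,0.3],[0,0,0.0003,0,0,-0.105,0.3],[0,0,0,0,0,0,0.3]]

```text
time: 12.05
position: [0.5267, -0.1859, 0.0817]
eef_rot: [3.141, 0.001, -0.254]
contact_force: [-0.2, 0.0, -1.1]
width: 0.0395
finger_force: 32.5
```

>>> drive_tool:
  increments:
    - [[0,0,0.001,0,0,0,0.3],[0,0,0.001,0,0,0,0.3],[0,0,0,0,0,0,0.3]]

```text
time: 12.42
position: [0.5269, -0.1859, 0.084]
eef_rot: [-3.141, -0.0, -0.257]
contact_force: [0.4, -1.0, -2.1]
width: 0.0398
finger_force: 32.5
```

>>> drive_tool:
  increments:
    - [[0,0,0.002,0,0,0,0.3],[0,0,0.003,0,0,0,0.3],[0,0,0.004,0,0,0,0.3],[0,0,0.005,0,0,0,0.3],[0,0,0.005,0,0,0,0.3],[0,0,0,0,0,0,0.3]]

```text
time: 13.18
position: [0.527, -0.186, 0.1034]
eef_rot: [3.142, -0.001, -0.258]
contact_force: [-0.2, -0.8, -1.4]
width: 0.0396
finger_force: 32.5
```

>>> drive_tool:
  increments:
    - [[0,0,0.006,0,0,0,0.3],[0,0,0.008,0,0,0,0.3],[0,0,0.01,0,0,0,0.3],[0,0,0.01,0,0,0,0.3],[0,0,0,0,0,0,0.3],[0,0,0,0,0,0,0.3]]

```text
time: 13.92
position: [0.5267, -0.1857, 0.1368]
eef_rot: [-3.141, 0.0, -0.258]
contact_force: [-0.3, -0.5, -1.7]
width: 0.0394
finger_force: 32.6
```

Run:
```python
from h import *
im=get_image("wrist");s=read_state();print(s["position"],s["eef_rot"],s["contact_force"],s["q"])
cv2.imwrite("pics/w3.png",im["pixels"])
P=fcloud(im,240,400,270,420);zt=np.median(P[(P[:,2]>.145)&(P[:,2]<.19)][:,2]);t=P[abs(P[:,2]-zt)<.0025];print(len(t),zt,capfit(t))
P=fcloud(im,0,639,0,300);m=(abs(P[:,0]-.4385)<.024)&(abs(P[:,1]+.2018)<.024);Q=P[m];s=Q[abs(Q[:,2]-.07)<.003]
print(len(s),cv2.minEnclosingCircle(s[:,:2].astype(np.float32)) if len(s) else 0,Q[Q[:,2]>.09].mean(0))
im=get_image("top");P,C=cloud(im,310,400,200,335)
t=P[(P[:,2]>.15)&(P[:,2]<.18)&(abs(P[:,1]+.185)<.03)&(abs(P[:,0]-.527)<.03)];print("top",len(t),t.mean(0) if len(t) else 0)
```

```text
[ 0.52664056 -0.18567248  0.13663516] [-3.14138872e+00  4.82075915e-04 -2.58228825e-01] [ 0.15999679  0.68960386 -1.75653113] [-0.62277542  0.91313745  1.37315613  1.96063564 -0.99240433  1.18573061
 -0.67486228]
11072 0.17495985783099574 (np.float64(0.13910912349769966), np.float64(14.0), array([0.04366456, 0.05170921, 0.04373536]), array([ 0.52711529, -0.18604529]))
0 0 [nan nan nan]
top 3 [ 0.50547365 -0.17881197  0.15157979]<stdin>:6: RuntimeWarning: Mean of empty slice.
  ret = um.true_divide(
```

View pics/w3.png

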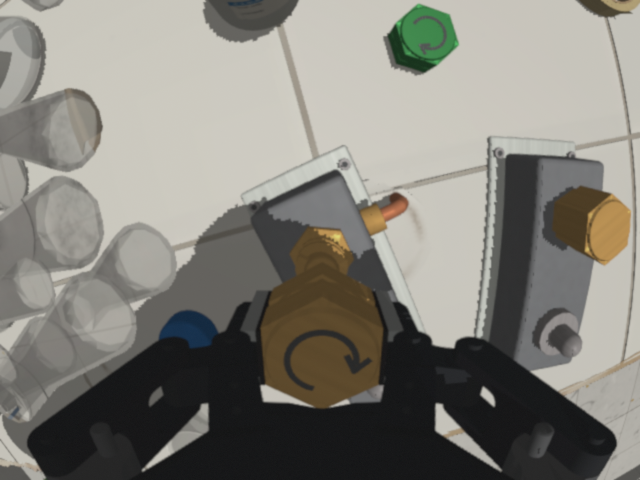

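>>> drive_tool:
  increments:
    - [[0,0,0,0,0,0.15,0.3],[-0.009,-0.0016,0,0,0,0.15,0.3],[-0.009,-0.0016,0,0,0,0.15,0.3],[-0.009,-0.0016,0,0,0,0.15,0.3],[-0.009,-0.0016,0,0,0,0.15,0.3],[-0.009,-0.0016,0,0,0,0.15,0.3],[-0.009,-0.0016,0,0,0,0.15,0.3],[-0.009,-0.0016,0,0,0,0.15,0.3],[-0.009,-0.0016,0,0,0,0.15,0.3],[-0.009,-0.0016,0,0,0,0.15,0.3],[-0.0074,-0.0019,0,0,0,0.15,0.3],[0,0,0,0,0,0,0.3]]

```text
time: 15.52
position: [0.4379, -0.2022, 0.137]
eef_rot: [3.141, -0.001, 1.389]
contact_force: [-0.2, 0.1, -1.8]
width: 0.0399
finger_force: 32.6
```

>>> drive_tool:
  increments:
    - [[0,0,-0.01,0,0,0,0.3],[0,0,-0.01,0,0,0,0.3],[0,0,-0.008,0,0,0,0.3],[0,0,0,0,0,0,0.3],[0,0,0,0,0,0,0.3],[0,0,0,0,0,0,0.3]]

```text
time: 16.27
position: [0.4386, -0.2023, 0.1091]
eef_rot: [3.141, 0.0, 1.392]
contact_force: [0.7, 0.2, -1.1]
width: 0.04
finger_force: 32.5
```

Run:
```python
from h import *
im=get_image("scene");s=read_state();print(s["position"],s["eef_rot"],s["contact_force"],s["q"])
i2=get_image("top")
a=cv2.resize(im["pixels"][190:320,250:420],None,fx=4,fy=4,interpolation=2);cv2.imwrite("pics/s4.png",a)
for p in ((.4383,-.2020,.07),(s["position"][0],s["position"][1],s["position"][2]+.0025)):
    for I in (im,i2):
        c=Rotation.from_euler("xyz",I["rotation"]).as_matrix().T@(np.array(p)-I["xyz"]);K=I["camera_matrix"];print(K[0,2]-K[0,0]*c[0]/c[2],K[1,2]+K[1,1]*c[1]/c[2])
```

```text
[ 0.43862356 -0.2022253   0.109141  ] [ 3.14093098e+00 -4.11398908e-06  1.39169410e+00] [-0.97920166  0.02200977 -1.39356707] [-0.45767183  0.57405823  1.05301372  2.14765458 -0.70332324  0.81815525
  0.86296136]
309.3396970621091 265.7717933709124
356.5636244812677 296.92073728463026
309.0643647422027 247.87098314667963
358.16386467663796 295.68410029400764
```

View pics/s4.png

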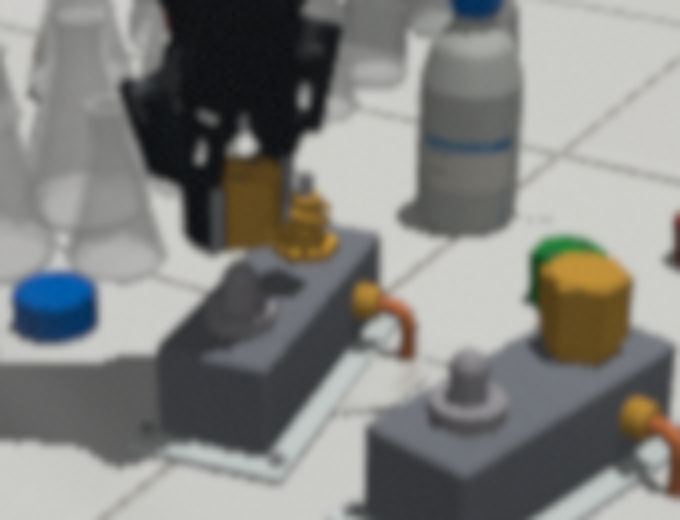

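The cap (crop 252,200) hangs straight above the spigot (crop 241,290). Part of its left side is hidden by the near finger, and the measured edges agree with the projection. I'll lower it in small steps.

>>> drive_tool:
  increments:
    - [[0,0,-0.005,0,0,0,0.3],[0,0,-0.005,0,0,0,0.3],[0,0,-0.004,0,0,0,0.3],[0,0,-0.002,0,0,0,0.3],[0,0,-0.002,0,0,0,0.3],[0,0,0,0,0,0,0.3]]

```text
time: 17.12
position: [0.4383, -0.2022, 0.0908]
eef_rot: [-3.141, 0.0, 1.392]
contact_force: [-0.6, -0.0, -1.1]
width: 0.0395
finger_force: 32.5
```

>>> drive_tool:
  increments:
    - [[0,0,-0.001,0,0,0,0.3],[0,0,-0.001,0,0,0,0.3],[0,0,0,0,0,0,0.3]]

```text
time: 17.5
position: [0.4384, -0.2021, 0.0889]
eef_rot: [3.142, -0.0, 1.392]
contact_force: [0.0, 0.4, -1.5]
width: 0.0397
finger_force: 32.5
```

>>> drive_tool:
  increments:
    - [[0,0,-0.001,0,0,0,0.3],[0,0,-0.001,0,0,0,0.3],[0,0,0,0,0,0,0.3]]

```text
time: 17.88
position: [0.4383, -0.2021, 0.0868]
eef_rot: [-3.141, 0.0, 1.392]
contact_force: [-0.2, 0.4, -2.3]
width: 0.0398
finger_force: 32.5
```

>>> drive_tool:
  increments:
    - [[0,0,-0.001,0,0,0,0.3],[0,0,-0.001,0,0,0,0.3],[0,0,-0.001,0,0,0,0.3],[0,0,0,0,0,0,0.3]]

```text
time: 18.38
position: [0.4383, -0.2022, 0.0838]
eef_rot: [-3.141, 0.0, 1.392]
contact_force: [0.1, -1.4, -1.0]
width: 0.04
finger_force: 32.5
```

>>> drive_tool:
  increments:
    - [[0,0,-0.001,0,0,0,0.3],[0,0,-0.001,0,0,0,0.3],[0,0,-0.001,0,0,0,0.3],[0,0,0,0,0,0,0.3]]

```text
time: 18.88
position: [0.4383, -0.2021, 0.0808]
eef_rot: [-3.141, 0.0, 1.392]
contact_force: [0.7, -0.1, -1.1]
width: 0.0395
finger_force: 32.5
```

>>> drive_tool:
  increments:
    - [[0,0,-0.001,0,0,0,0.3],[0,0,-0.001,0,0,0,0.3],[0,0,-0.001,0,0,0,0.3],[0,0,0,0,0,0,0.3]]

```text
time: 19.38
position: [0.4383, -0.2021, 0.0778]
eef_rot: [-3.141, 0.0, 1.392]
contact_force: [0.5, 0.5, -2.0]
width: 0.0396
finger_force: 32.5
```

No contact; continue to about 0.069, then by half-millimetres.

>>> drive_tool:
  increments:
    - [[0,0,-0.0015,0,0,0,0.3],[0,0,-0.0015,0,0,0,0.3],[0,0,-0.0015,0,0,0,0.3],[0,0,-0.0015,0,0,0,0.3],[0,0,-0.001,0,0,0,0.3],[0,0,0,0,0,0,0.3]]

```text
time: 20.12
position: [0.4383, -0.2022, 0.0708]
eef_rot: [-3.142, 0.0, 1.392]
contact_force: [0.5, 0.4, -2.3]
width: 0.0397
finger_force: 32.5
```

>>> drive_tool:
  increments:
    - [[0,0,-0.0005,0,0,0,0.3],[0,0,-0.0005,0,0,0,0.3],[0,0,0,0,0,0,0.3]]

```text
time: 20.5
position: [0.4384, -0.2021, 0.0699]
eef_rot: [-3.142, -0.0, 1.392]
contact_force: [0.2, 0.5, -1.1]
width: 0.0396
finger_force: 32.5
```

>>> drive_tool:
  increments:
    - [[0,0,-0.0005,0,0,0,0.3],[0,0,-0.0005,0,0,0,0.3],[0,0,0,0,0,0,0.3]]

```text
time: 20.88
position: [0.4383, -0.2021, 0.0689]
eef_rot: [-3.142, -0.0, 1.392]
contact_force: [-0.4, 1.0, -1.1]
width: 0.0395
finger_force: 32.5
```

>>> drive_tool:
  increments:
    - [[0,0,-0.0005,0,0,0,0.3],[0,0,-0.0005,0,0,0,0.3],[0,0,0,0,0,0,0.3]]

```text
time: 21.25
position: [0.4383, -0.2021, 0.0678]
eef_rot: [-3.141, 0.0, 1.392]
contact_force: [0.3, -0.2, -1.4]
width: 0.0397
finger_force: 32.5
```

>>> drive_tool:
  increments:
    - [[0,0,-0.0005,0,0,0,0.3],[0,0,0,0,0,0,0.3]]

```text
time: 21.5
position: [0.4384, -0.2021, 0.0674]
eef_rot: [-3.142, -0.0, 1.392]
contact_force: [0.1, -0.5, -2.8]
width: 0.0398
finger_force: 32.5
```

>>> drive_tool:
  increments:
    - [[0,0,-0.0004,0,0,0,0.3],[0,0,0,0,0,0,0.3]]

```text
time: 21.75
position: [0.4383, -0.2022, 0.067]
eef_rot: [-3.142, 0.0, 1.392]
contact_force: [-0.7, 0.1, -1.5]
width: 0.0396
finger_force: 32.5
```

>>> drive_tool:
  increments:
    - [[0,0,-0.0003,0,0,0,0.3],[0,0,0,0,0,0,0.3]]

```text
time: 22.0
position: [0.4384, -0.2022, 0.0667]
eef_rot: [3.142, 0.0, 1.392]
contact_force: [0.6, -0.7, -1.3]
width: 0.0395
finger_force: 32.6
```

Run:
```python
from h import *
im=get_image("wrist");s=read_state();print(s["position"],s["contact_force"])
P=fcloud(im,270,370,320,390);print(np.percentile(P[:,2],[10,50,90]))
```

```text
[ 0.43838973 -0.20215328  0.0666921 ] [ 0.10660341 -0.41358413 -0.53859032]
[0.10460011 0.10540894 0.106146  ]
```

>>> drive_tool:
  increments:
    - [[0,0,-0.0004,0,0,0,0.3],[0,0,0,0,0,0,0.3]]

```text
time: 22.3
position: [0.4384, -0.2022, 0.0666]
eef_rot: [3.141, -0.001, 1.392]
contact_force: [-2.1, 1.0, 5.1]
width: 0.0394
finger_force: 33.3
```

>>> drive_tool:
  increments:
    - [[0,0,-0.0004,0,0,0,0.3],[0,0,0,0,0,0,0.3]]

```text
time: 22.55
position: [0.4384, -0.2022, 0.0666]
eef_rot: [3.141, -0.001, 1.392]
contact_force: [-3.7, 2.1, 10.6]
width: 0.0396
finger_force: 34.0
```

Seated on the shoulder. Ease off, release, retreat.

>>> drive_tool:
  increments:
    - [[0,0,0.0006,0,0,0,0.3],[0,0,0,0,0,0,0.55],[0,0,0,0,0,0,0.7],[0,0,0,0,0,0,0.85],[0,0,0,0,0,0,0.85],[0,0,0,0,0,0,0.85],[0,0,0,0,0,0,0.85]]

```text
time: 23.42
position: [0.4384, -0.2022, 0.0665]
eef_rot: [3.142, 0.0, 1.392]
contact_force: [0.5, -0.1, -0.4]
width: 0.0727
finger_force: 0.0
```

>>> drive_tool:
  increments:
    - [[0,0,0.01,0,0,0,0.85],[0,0,0.02,0,0,0,0.85],[0,0,0.03,0,0,0,0.85],[0,0,0.04,0,0,0,0.85],[0,0,0.04,0,0,0,0.85],[0,0,0.04,0,0,0,0.85],[0,0.04,0,0,0,0,0.85],[0,0.05,0,0,0,0,0.85],[0,0.05,0,0,0,0,0.85],[0,0.05,0,0,0,0,0.85],[0,0,0,0,0,0,0.85]]

```text
time: 24.8
position: [0.4382, -0.008, 0.2465]
eef_rot: [-3.141, -0.001, 1.4]
contact_force: [0.3, -1.0, -0.9]
width: 0.0728
finger_force: 0.0
```

Run:
```python
from h import *
im=get_image("top");i2=get_image("scene")
c=np.zeros((600,680,3),np.uint8)
c[:320,:360]=cv2.resize(im["pixels"][180:340,300:480],None,fx=2,fy=2);c[325:585,:340]=cv2.resize(i2["pixels"][190:320,250:420],None,fx=2,fy=2)
cv2.imwrite("pics/end.png",c)
P,C=cloud(im,325,385,230,335);t=P[(P[:,2]>.098)&(P[:,2]<.115)&(P[:,0]<.48)]
print(read_state()["position"],len(t),np.median(t[:,2]),t.mean(0),capfit(t))
```

```text
[ 0.43831234 -0.01192099  0.24674324] 366 0.10593686828390159 [ 0.4388029  -0.20156841  0.10584024] (np.float64(0.11992229035586455), np.float64(50.0), array([0.03986121, 0.04004444, 0.04001665]), array([ 0.43893615, -0.20174753]))
```

View pics/end.png

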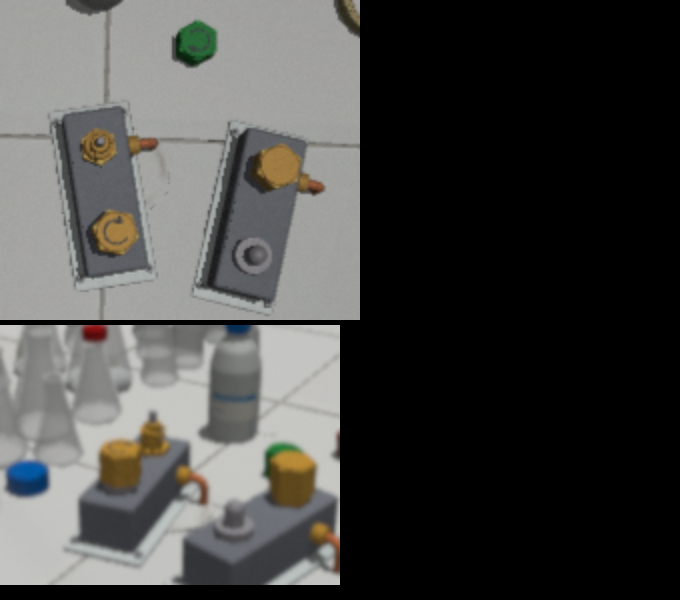

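The notched cap now sits upright on the spigot at (115,232), with its top at 0.106 m as expected for fully home. The outlet is bare at (99,146) and the plain cap is untouched.

```bash
python3 -c "
from bench import *
print(job_done())"
```

```text
the job is handed in; nothing more can be done
None
```

The notched cap is off the fuel-gas outlet and sits fully home, open end down, on the same block's spigot; forces stayed low throughout, the plain cap and bystanders were left alone, and the job is handed in at about 25 s.

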